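# Check the light meter with the green reference cell

### The arm

A 7-joint arm with a two-finger parallel gripper is mounted at the origin on the work surface. World frame = base frame: x ahead of the robot, y to its left, z up, the work surface at z = 0. Lengths are in m, angles in rad, forces in N, time in s.
With the tool pointing down it reaches from about 0.4 to 0.875 m from the base axis. Payload 6.5 kg.
Tool frame: the origin (TCP) lies between the finger pads; the fingertips stand 22 mm ahead of it and the grasp point (between the pads) lies 3 mm ahead of it; z points along the fingers, y is the direction in which the jaws open and shut (so a half turn about z gives the same grasp; the last joint's range is limited). The gripper opens to 85 mm and grips with 20 to 120 N. Pads are 22 mm wide; open, the fingers measure 114 mm over their backs; the gripper's body (76 mm by 85 mm) begins 54 mm behind the grasp point. The pads swing forward as they close: fully open they stand 13 mm farther back than shut.
Start: joints at [-1.172, 0.536, -0.004, 1.538, 0.003, 1.067, -0.071], TCP at [0.291, 0.581, 0.253] pointing down, gripper open.
Joint ranges: [-2.7, 2.7], [-0.37, 2.16], [-1.27, 1.26], [0.24, 2.4], [-1.31, 4.45], [0.19, 1.91], [-2.76, 2.76]. Speed limits (rad/s): [2.39, 2.39, 3.14, 3.14, 3.14, 3.14, 3.14].

### API

Orientations are given as [roll, pitch, yaw] about the fixed x, y, z axes, in that order (R = Rz(yaw) Ry(pitch) Rx(roll)).
In Python, from bench import ctrl gives the robot as it stands.
- The arm moves only by the shell command python3 -m pendant 'ROWS' [OPENING] [FORCE]. ROWS is JSON, a list of rows, each a list of 6 numbers: the shift along the world's x, y, z in cm, then the turn, a rotation vector about the world's x, y, z in degrees. A call has 1 to 8 rows; each row shifts and turns the commanded pose from where the row before left it; what a row does not reach is not made up. A row lasts 1/8 s, in which the tool goes at most 62.5 mm and 10.7 degrees, less where a joint would pass 70% of its speed; a pose out of reach is approached as far as the arm can. A call with a gripper value outside its range is refused whole. OPENING is the closure, from -1 (fully open) to 1 (shut), set as the call begins (- or left out, the last holds). The fingers move at their own pace and stop on an object; FORCE is the grip in N (left out, the last holds). Time passes only in rows, so rows that do not move let the fingers close. It gives the time, the measured TCP pose, the force and the opening at its end, in the units of the state.
- ctrl.sense(): the state, without advancing time (a new reading comes with each control period).
- ctrl.camera(name): name is "side" or "top"; returns a dict with "color" (400x640x3 uint8, red, green, blue), "z_map" (400x640 float32, m along the optical axis (not along the pixel's ray), 0 where there is no reading), "camera_matrix" (3x3 intrinsics, pixels), "view" (4x4, takes a point from world to camera coordinates). Camera axes: x right, y down, z forward; pixel columns grow to the right and rows downward; lengths in m; the calibration is good to about 2 mm. A picture is of the moment at which its call begins.
- ctrl.finish_job(): hands the job in, once; it reports no verdict.
The state is a dict: "time": time; "joints": joint angles; "joint_vel": joint speeds; "effort": joint torques, N m; "position": TCP position; "tool_rot": TCP orientation; "wrist_force": force on the tool from outside, world axes, zero at the start; "moment": the same for the moment, N m; "width": finger opening in m.
Only numpy, scipy, OpenCV 4.12 (cv2) and the standard library are available. Lean on these libraries where they do the work, as an engineer would, in place of code of your own. Each camera call takes 0.05 s, during which the arm holds its last target. There are 200 camera calls.

### The job

On the repaired light-meter bench, first throw the red-knobbed shutter lever into the notch with the green mark, and leave it there. Then pick up the green glass cell by its two white frosted faces only, never fingering its clear windows or its stopper, and hold it upright in the light path about midway between lamp and detector, its clear windows squarely facing them and the middle of its windows on the beam line, touching nothing but your fingers. Finish while still holding it there, steady; do not put it down, and leave the other cells and the things on the table as they are.

Things in the scene. Friction and masses are not known exactly. Their poses are not given: they have to be found in the camera images.
- bench: Fixed light meter. Origin: on the table under the middle of its gap; z up. Aluminium base x -80..80, y -120..180 mm, top 12 mm high. Grey lamp housing x -75..75, y 36..175; black detector housing x -55..55, y -108..-36 mm; both tops 82 mm high; open 72 mm gap between, a white cross on the base at its middle. Lenses (standing out 4.5 mm) face each other; the light path runs along the bench's y axis.
- beam_mid (a point): Middle of the light path, halfway between lamp and detector: 62 mm straight above the bench's origin; axes parallel to the bench's. The middle of the green cell's windows is to be held here, 50 mm above the base plate.
- lever (a joint): Shutter lever on the lamp housing, vertical pivot; rad, growing counter-clockwise seen from above; 0: arm along the bench's +y; range 0..1.42, starts in 0..0.45. Green notch at 1.0, between brass pins at 0.87 and 1.13: a spring ball clicks over the first pin (about 5 N at the knob) and centres the lever between them; past 1.13 it is too far and clicks out. Light friction; stays where left.
- lever_knob (a point): Middle of the lever's upright round red knob (16 mm diameter, 26 mm tall, from 102 to 128 mm above the table; the point is 115 mm above the table), 65 mm from the pivot. The arm below it is at 96 to 102 mm.
- lever_pivot (a point): On the lever's vertical pivot axis, at the height of the knob's middle; fixed on the bench at x = +10, y = +85 mm.
- green_notch (a point): Where the middle of the knob is when the lever sits in the green-marked notch (the green bar on the lamp housing points to it). Fixed on the bench.
- tray: Flat black rubber tray, 210 x 170 mm, 6 mm thick, fixed; the three cells stand on it. Origin: centre of its underside.
- cell_green: Sealed square green glass cell, 24 x 24 mm, 58 mm tall plus a black round stopper (16 mm wide, 7 high), about 70 g, upright on the tray. Origin: centre of underside, z up. Its x axis runs through its two frosted faces (white panels, full height, 24 mm apart outside), its y axis through its two clear coloured windows (24 mm apart). This is the one to hold in the light path.
- cell_green_window (a point): Middle of the green cell: 26 mm above its underside, on its axis, level with the middle of its windows; axes as the cell's.
- cell_green_frost_a: The green cell's frosted face at its -x side, a white panel 2 x 24 x 58 mm; origin at the panel's centre.
- cell_green_frost_b: The green cell's frosted face at its +x side, a white panel 2 x 24 x 58 mm; origin at the panel's centre.
- cell_green_cap: The black stopper on the green cell; its frame is the cell's own (origin at the centre of the cell's underside). Not to be gripped.
- cell_amber: Sealed square amber glass cell, 24 x 24 mm, 58 mm tall plus a black round stopper (16 mm wide, 7 high), about 70 g, upright on the tray. Origin: centre of underside, z up. Its x axis runs through its two frosted faces (white panels, full height, 24 mm apart outside), its y axis through its two clear coloured windows (24 mm apart). Leave it standing.
- cell_blue: Sealed square blue glass cell, 24 x 24 mm, 58 mm tall plus a black round stopper (16 mm wide, 7 high), about 70 g, upright on the tray. Origin: centre of underside, z up. Its x axis runs through its two frosted faces (white panels, full height, 24 mm apart outside), its y axis through its two clear coloured windows (24 mm apart). Leave it standing.
- multimeter: Yellow multimeter lying flat, 85 x 170 x 42 mm, leave alone. Origin: centre of its underside.
- flux_jar: Small teal jar, 56 mm across, 60 mm tall, leave alone. Origin: centre of its underside.
- board: Small green circuit board, 70 x 100 mm, up to 20 mm tall, leave alone. Origin: centre of its underside.
- screwdriver: Screwdriver lying on the table, leave alone. Origin: under it, near the middle.
- organiser: Open black parts organiser, 100 x 140 x 45 mm, leave alone. Origin: centre of its underside.
There are look-alikes about, which are no part of the job. Leave any pink or yellow look-alike of the cell_amber alone.

How it is judged:
By the outcome, as a careful person would: the job done as asked, in the order asked, and still so for the second after the job is handed in, while the arm keeps its last pose, push and grip.
It also fails if it takes over 58 s, if anything falls off the work surface, if the arm or the gripper's body presses on something with over 40 N, if the wrist force passes 120 N, or if a joint passes its speed limit or range.

## Working session

There is one attempt and no reset: what is moved stays moved. The work goes in short steps, Python scripts to look and compute and a shell command to move; the robot and the scene stay as the last step left them, time stands still between calls to the robot, and variables do not carry over. Pictures are saved under pics/ and viewed, about 8 in all and at most 12, crops included, and the job is handed in when it is done.

```bash
ls; mkdir -p pics; cat > h.py <<'E'
import numpy as np, cv2, pickle
from bench import ctrl
def snap(n,tag):
    c=ctrl.camera(n); pickle.dump({k:c[k] for k in("color","z_map","camera_matrix","view")},open(f"pics/{tag}.pkl","wb"))
    cv2.imwrite(f"pics/{tag}.png",c["color"][:,:,::-1]); return c
def load(tag): return pickle.load(open(f"pics/{tag}.pkl","rb"))
def ray(c,u,v,z):  # pixel to plane height z
    K=c["camera_matrix"];V=c["view"];R=V[:3,:3];t=V[:3,3];o=-R.T@t
    d=R.T@np.linalg.solve(K,np.array([u,v,1.]))
    return o+d*(z-o[2])/d[2]
def cloud(c):
    K=c["camera_matrix"];V=c["view"];z=c["z_map"];v,u=np.indices(z.shape)
    p=np.stack([(u-K[0,2])/K[0,0]*z,(v-K[1,2])/K[1,1]*z,z],-1)
    return (p-V[:3,3])@V[:3,:3]
def proj(c,p):
    q=c["view"][:3,:3]@np.array(p)+c["view"][:3,3]; q=c["camera_matrix"]@q; return q[:2]/q[2]
E
python3 - <<'E'
from h import *
np.set_printoptions(precision=3,suppress=True)
for n in("top","side"):
    c=snap(n,n+"0"); V=c["view"]; print(n,c["camera_matrix"].ravel(),-V[:3,:3].T@V[:3,3]); print(V[:3,:3])
print(ctrl.sense())
a=cv2.imread("pics/top0.png");b=cv2.imread("pics/side0.png")
cv2.imwrite("pics/both0.png",cv2.resize(np.vstack([a,b]),(480,600)))
E
```

```text
pics
top [475.958   0.    318.217   0.    475.958 203.667   0.      0.      1.   ] [0.47  0.005 1.703]
[[-0.024 -1.    -0.002]
 [-0.997  0.024 -0.075]
 [ 0.075  0.001 -0.997]]
side [519.738   0.    315.988   0.    519.738 199.443   0.      0.      1.   ] [ 0.343 -1.26   1.372]
[[ 0.979 -0.206 -0.012]
 [-0.153 -0.689 -0.709]
 [ 0.138  0.695 -0.705]]
{'time': 0.1, 'joints': array([-1.172,  0.537, -0.004,  1.539,  0.003,  1.067, -0.071]), 'joint_vel': array([ 0.001, -0.001, -0.002, -0.002,  0.001, -0.   ,  0.001]), 'effort': array([  0.002, -58.456,   1.052, -25.978,   0.013,   0.005,  -0.   ]), 'position': array([0.291, 0.581, 0.252]), 'tool_rot': array([-3.14 ,  0.   ,  2.677]), 'wrist_force': array([-0.677, -0.352,  0.364]), 'moment': array([-0.027, -0.023,  0.027]), 'width': 0.08501607134734754}
```

View pics/top0.png

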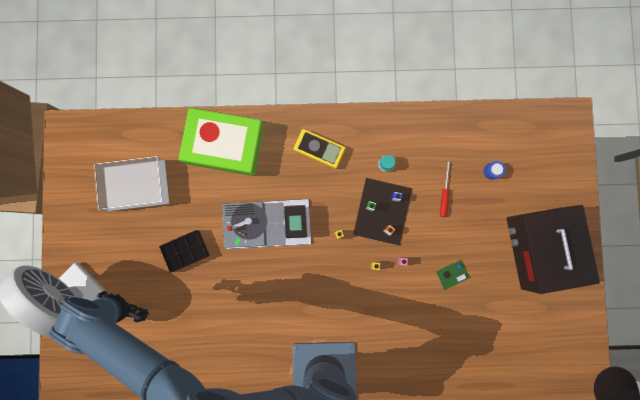

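View pics/side0.png

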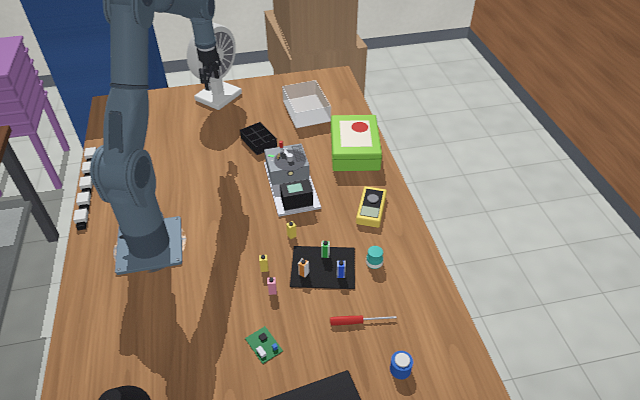

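The top view shows the bench around (267,224), with the lamp on the left (+y) and the detector on the right. The red knob is near (229,228). The green cell at (371,206), blue at (397,196) and amber at (389,230) stand on the tray. The look-alikes are yellow at (339,234) and (376,266), and pink at (403,262). The only green cell is the one at (371,206) on the tray. I'll confirm it in an enlarged crop.

```bash
python3 - <<'E'
from h import *
np.set_printoptions(precision=4,suppress=True)
t=load("top0");s=load("side0")
a=t["color"][170:260,210:420][:,:,::-1]; b=s["color"][130:300,230:390][:,:,::-1]
A=cv2.resize(a,None,fx=3.8,fy=3.8,interpolation=cv2.INTER_CUBIC)[:, :800]
cv2.imwrite("pics/cropA.png",A)
cv2.imwrite("pics/cropB.png",cv2.resize(b,None,fx=3.5,fy=3.5,interpolation=cv2.INTER_CUBIC))
P=cloud(t); z=P[...,2]
print("table z",np.median(z[300:330,230:260]))
for n,(u,v) in dict(base=(307,240),det=(295,222),lamp=(270,210),tray=(385,215),green=(371,206)).items(): print(n,P[v,u])
# housing tops / base plate rects
def rect(m,h):
    m=m.astype(np.uint8); cs,_=cv2.findContours(m,cv2.RETR_EXTERNAL,cv2.CHAIN_APPROX_NONE); c=max(cs,key=cv2.contourArea)
    pts=np.array([ray(t,*q[0].astype(float),h)[:2] for q in c],np.float32)
    return cv2.minAreaRect(pts*1000)
roi=np.zeros(z.shape,bool);roi[190:260,210:325]=1
print("housing",rect(roi&(z>.06)&(z<.095),.082)); 
print("bench all",rect(roi&(z>.007),.012))
roi[:]=0;roi[170:255,345:420]=1
print("tray",rect(roi&(t["color"].max(2)<70),.006))
hsv=cv2.cvtColor(t["color"],cv2.COLOR_RGB2HSV)
for n,lo,hi in(("green",50,75),("red",0,5)):
  m=(hsv[...,0]>=lo)&(hsv[...,0]<=hi)&(hsv[...,1]>120)&(hsv[...,2]>60)
  m[:180]=0;m[260:]=0;m[:,:215]=0;m[:,410:]=0
  k,l,st,ce=cv2.connectedComponentsWithStats(m.astype(np.uint8))
  for i in range(1,k):
    if st[i,4]>3: print(n,st[i],ce[i],np.median(P[l==i],0))
E
```

```text
table z -2.032977775484972e-05
base [0.4685 0.0487 0.015 ]
det [0.5306 0.0865 0.0815]
lamp [0.5779 0.1777 0.0155]
tray [ 0.5506 -0.231   0.0082]
green [ 0.5795 -0.1749  0.0744]
housing ((528.1039428710938, 256.7236328125), (149.44154357910156, 151.10684204101562), 1.9750269651412964)
bench all ((527.3662109375, 194.80999755859375), (175.34519958496094, 316.1093444824219), 0.3489014208316803)
tray ((564.1110229492188, -222.0909423828125), (166.18516540527344, 205.63836669921875), 75.4898452758789)
green [366 203   5   5  15] [368.2667 204.9333] [ 0.5846 -0.1691  0.0592]
green [372 205   4   4   8] [373.625 206.75 ] [ 0.5767 -0.1856  0.0663]
green [235 238   5   6  17] [237.1176 240.8824] [0.4709 0.2844 0.0835]
red [227 226   5   5  19] [229. 228.] [0.5143 0.3029 0.1277]
```

View pics/cropA.png

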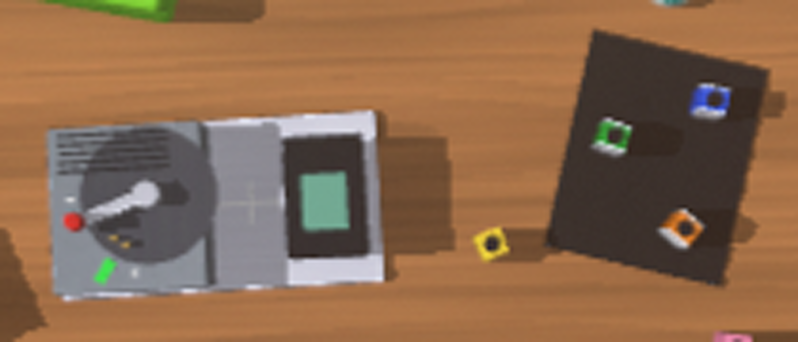

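View pics/cropB.png

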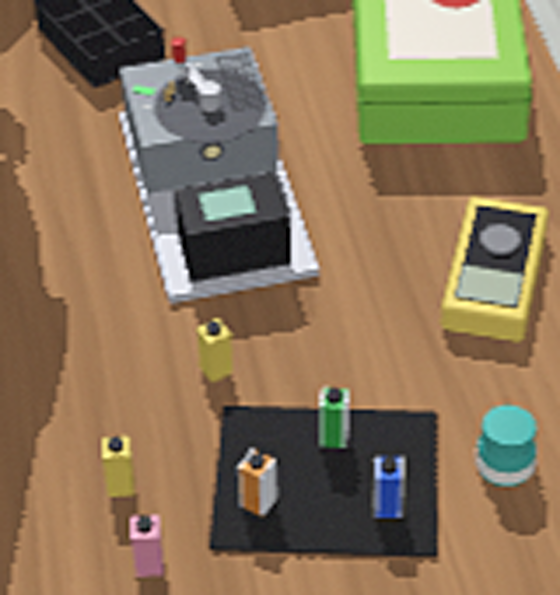

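The crop confirms the target. The green cell at px (371,206) has a clear green window facing left and white frosted strips facing up and down. No pink or yellow look-alike is near it. The cross is at px (276,223), the knob at (229,228) and the notch's green bar at (237,241). Next I'll measure these precisely.

```bash
cat > m.py <<'E'
from h import *
np.set_printoptions(precision=4,suppress=True)
t=load("top0");S=8
def up(x0,y0,x1,y1,c=t): return cv2.resize(c["color"][y0:y1,x0:x1],None,fx=S,fy=S,interpolation=cv2.INTER_CUBIC)
def px(q,x0,y0): return (np.asarray(q,float)+.5)/S-.5+[x0,y0]
# bench silhouette by low saturation
im=up(210,190,325,260); h=cv2.cvtColor(im,cv2.COLOR_RGB2HSV)
m=((h[...,1]<75)).astype(np.uint8); m=cv2.morphologyEx(m,cv2.MORPH_OPEN,np.ones((9,9)))
cs,_=cv2.findContours(m,cv2.RETR_EXTERNAL,cv2.CHAIN_APPROX_NONE); c=px(max(cs,key=cv2.contourArea)[:,0],210,190)
W=np.array([ray(t,*q,.012)[:2] for q in c])
def line(sel):
    vx,vy,x,y=cv2.fitLine(W[sel].astype(np.float32),cv2.DIST_HUBER,0,.001,.001).ravel(); return np.array([x,y]),np.array([vx,vy])
near=line((c[:,1]>232)&(c[:,0]>262)&(c[:,0]<305)); end=line((c[:,0]>304)&(c[:,1]>204)&(c[:,1]<238)); far=line((c[:,1]<210)&(c[:,0]>283)&(c[:,0]<304))
for n,l in(("near",near),("end",end),("far",far)): print(n,l[0],np.degrees(np.arctan2(l[1][1],l[1][0])))
# bench frame
y=-near[1] if near[1][1]<0 else near[1]; e=end[1]*np.sign(end[1][0])
ang=np.mean([np.arctan2(y[1],y[0])-np.pi/2,np.arctan2(e[1],e[0])]); print("yaw",np.degrees(ang))
ex=np.array([np.cos(ang),np.sin(ang)]);ey=np.array([-ex[1],ex[0]])
O=ex*(near[0]@ex+.080)+ey*(end[0]@ey+.120); print("origin from edges",O,"far edge x should be 80:",(far[0]-O)@ex)
# cross: brightest rows/cols on the base in gap
g=cv2.cvtColor(t["color"],cv2.COLOR_RGB2GRAY).astype(float)[215:233,269:283]; print(g.astype(int))
d=ray(t,229,228,.128)[:2]; print("knob",d)
for z in(.128,.115):
  for n,q in(("top",(229,228)),):
    r=ray(t,*q,z)[:2]-O; b=np.array([r@ex,r@ey])-[.010,.085]; print("knob bench rel pivot",b,"len",np.hypot(*b),"angle",np.arctan2(-b[0],b[1]))
a=1.0;pv=O+ex*.010+ey*.085; print("pivot",pv,"notch",pv+.065*(-np.sin(a)*ex+np.cos(a)*ey))
np.savez("pics/b.npz",O=O,ang=ang)
E
python3 m.py
```

```text
near [0.4517 0.1324] -88.068985
end [0.5461 0.0387] 2.2802818
far [0.6137 0.0985] -88.44203
yaw 2.1056426
origin from edges [0.5308 0.1582] far edge x should be 80: 0.080582485
[[143 142 142 141 141 141 141 141 141 140 140 140 139 140]
 [141 138 140 140 140 139 138 138 138 138 139 139 139 137]
 [139 140 139 140 140 139 140 141 138 138 138 138 138 139]
 [140 142 141 141 141 142 144 146 140 141 140 140 140 141]
 [140 139 140 141 139 141 145 145 139 139 139 138 138 138]
 [139 140 139 139 140 140 144 141 138 138 138 138 137 137]
 [139 140 140 139 140 141 146 147 139 139 138 139 139 139]
 [140 139 140 140 140 140 142 148 140 142 141 143 144 146]
 [148 150 151 150 153 153 151 155 150 149 147 147 147 148]
 [143 143 141 142 141 141 144 150 141 141 140 141 141 140]
 [139 139 139 139 139 138 144 150 138 138 139 138 138 137]
 [138 138 139 139 139 138 145 152 138 139 139 138 139 139]
 [140 141 139 140 141 140 143 149 139 139 140 141 140 140]
 [140 140 142 140 140 140 144 149 140 141 140 139 140 140]
 [139 140 139 140 139 140 140 141 141 140 140 140 139 140]
 [139 139 139 139 139 139 139 140 139 140 139 140 140 141]
 [140 140 140 140 141 141 141 141 140 141 141 141 141 140]
 [140 141 140 140 141 141 142 141 141 141 141 141 141 141]]
knob [0.5143 0.3028]
knob bench rel pivot [-0.0212  0.0601] len 0.06367786329935228 angle 0.338860175150191
knob bench rel pivot [-0.0207  0.0625] len 0.06584116166948203 angle 0.31995971836913006
pivot [0.5377 0.2435] notch [0.4818 0.2766]
```

```bash
python3 - <<'E'
from h import *
t=load("top0");s=load("side0")
a=cv2.resize(t["color"][192:222,355:387][:,:,::-1],None,fx=12,fy=12,interpolation=cv2.INTER_NEAREST)
b=cv2.resize(s["color"][238:268,310:342][:,:,::-1],None,fx=12,fy=12,interpolation=cv2.INTER_NEAREST)
cv2.imwrite("pics/cellcrop.png",np.hstack([a,b]))
E
```

```text
(no output)
```

View pics/cellcrop.png

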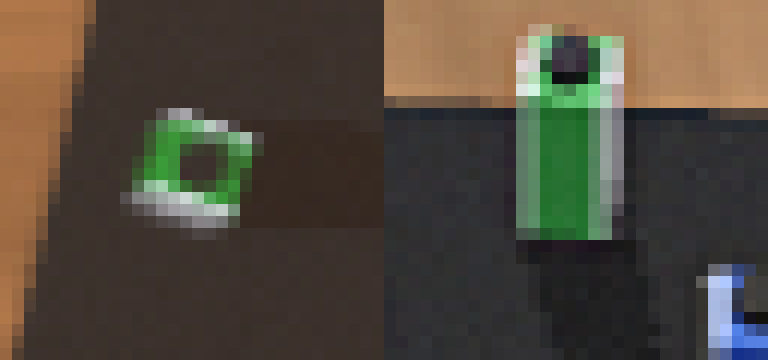

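Measurements so far:
- **Bench:** origin at (0.531, 0.158), yaw 2.1°. The far edge reads 80.6 mm against a true 80 mm.
- **Lever:** at about 0.33 rad, with the knob 64–66 mm from the pivot against a true 65 mm.
- **Green cell:** yaw about -15°, with the frosted faces on ±x.

I'll approach the knob with the fingers part open so they cage it.

```bash
python3 -m pendant '[[2.8,-3.5,0,0,0,-2.6],[2.8,-3.5,0,0,0,-2.6],[2.8,-3.5,0,0,0,-2.6],[2.8,-3.5,0,0,0,-2.6],[2.8,-3.5,0,0,0,-2.6],[2.8,-3.5,0,0,0,-2.6],[2.8,-3.5,0,0,0,-2.6],[2.8,-3.5,0,0,0,-2.6]]' 0.1 20
python3 - <<'E'
from h import *
np.set_printoptions(precision=4,suppress=True)
t=load("top0")
print("cross",ray(t,275.7,223.0,.012))
g=t["color"][192:222,355:387].astype(int).max(2); 
sub=g[9:18,10:22]; print(sub)
print("cap centre guess",ray(t,371.2,205.3,.071))
hsv=cv2.cvtColor(t["color"],cv2.COLOR_RGB2HSV)
# cell whole top blob: bright or green against tray
m=((t["color"].max(2)>75)).astype(np.uint8);q=np.zeros_like(m);q[198:214,362:380]=m[198:214,362:380]
k,l,st,ce=cv2.connectedComponentsWithStats(q);print(st[1:],ce[1:])
E
```

```text
time: 1.1
position: [0.5159, 0.2997, 0.253]
tool_rot: [-3.141, -0.0, 2.312]
wrist_force: [-0.4, 0.4, -0.3]
width: 0.0384
cross [0.5314 0.1586 0.012 ]
[[ 60  60  61  86 146 168  87  60  61  60  60  59]
 [ 61  61  75 126 158 172 186 204 165  80  56  55]
 [ 61  59  88 135 150 131 122 122 133 174 187  80]
 [ 61  59  92 142 145  79  60  60  78 135 155  65]
 [ 61  69 117 155 142  60  59  60  67 112 118  53]
 [ 61  86 133 155 143  60  60  60  79 114  72  54]
 [ 59 109 184 210 167 107  67  76 114 139  62  52]
 [ 86 128 144 169 188 214 202 168 149 118  55  53]
 [ 65  83 101 140 162 169 170 189 205 146  55  55]]
cap centre guess [ 0.5821 -0.176   0.071 ]
[[365 201  12  11  74]] [[370.3784 205.8784]]
```

```bash
python3 -m pendant '[[-0.1,0.3,-3,0,0,0],[0,0,-3,0,0,0],[0,0,-3,0,0,0],[0,0,-2.1,0,0,0],[0,0,-1,0,0,0],[0,0,0,0,0,0]]'
python3 - <<'E'
from h import *
c=snap("top","top1");d=snap("side","side1")
a=cv2.resize(c["color"][195:255,205:285][:,:,::-1],None,fx=5,fy=5);b=cv2.resize(d["color"][110:180,245:325][:,:,::-1],None,fx=5,fy=5)[:300]
cv2.imwrite("pics/c1.png",np.hstack([a,b]))
E
```

```text
time: 1.85
position: [0.5141, 0.3038, 0.1319]
tool_rot: [-3.14, -0.0, 2.314]
wrist_force: [-0.6, -0.2, -0.1]
width: 0.0382
```

View pics/c1.png

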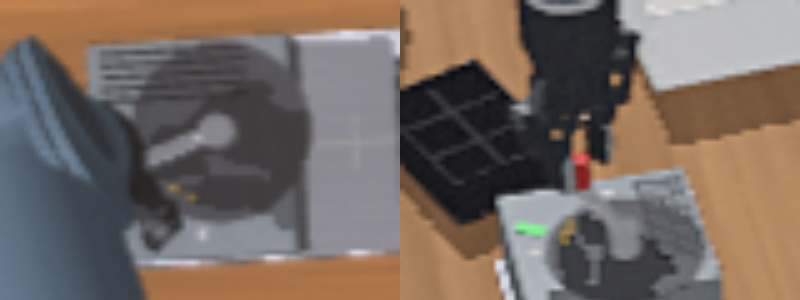

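Both views agree: the knob sits between the fingers. I'll close loosely and sweep along the arc.

```bash
python3 -m pendant '[[0,0,0,0,0,0],[0,0,0,0,0,0],[0,0,0,0,0,0]]' 0.48 20; python3 -m pendant '[[-0.65,-0.35,0,0,0,0],[-0.6,-0.35,0,0,0,0],[-0.6,-0.39,0,0,0,0],[-0.48,-0.52,0,0,0,0],[-0.45,-0.55,0,0,0,0],[-0.45,-0.58,0,0,0,0],[0,0,0,0,0,0],[0,0,0,0,0,0]]'
```

```text
time: 2.33
position: [0.5145, 0.3041, 0.1326]
tool_rot: [3.141, 0.0, 2.314]
wrist_force: [-0.3, -0.6, -0.2]
width: 0.0219
time: 3.32
position: [0.4821, 0.2762, 0.1322]
tool_rot: [-3.141, 0.0, 2.313]
wrist_force: [0.7, 0.0, -0.2]
width: 0.0219
```

```bash
python3 -m pendant '[[0,0,0,0,0,0],[0,0,0,0,0,0],[0,0,3,0,0,0],[0,0,4,0,0,0],[0,0,5,0,0,0]]' 0.1; python3 -m pendant '[[1.2,-4,0,0,0,-7.2],[1.2,-4,0,0,0,-7.2],[1.2,-4,0,0,0,-7.2],[1.2,-4,0,0,0,-7.2],[1.2,-4,0,0,0,-7.2],[1.2,-4,0,0,0,-7.2],[1.2,-4,0,0,0,-7.2],[1.2,-4,0,0,0,-7.2]]' -0.3
python3 - <<'E'
from h import *
np.set_printoptions(precision=4,suppress=True)
c=snap("top","top2");d=snap("side","side2")
B=np.load("pics/b.npz");O=B["O"];ex=np.array([np.cos(B["ang"]),np.sin(B["ang"])]);ey=np.array([-ex[1],ex[0]])
for n,C in(("top",c),("side",d)):
  h=cv2.cvtColor(C["color"],cv2.COLOR_RGB2HSV); m=((h[...,0]<=5)|(h[...,0]>175))&(h[...,1]>120)&(h[...,2]>60)
  x,y=(240,235) if n=="top" else (280,150)
  q=np.zeros(m.shape,np.uint8);q[y-30:y+30,x-30:x+30]=m[y-30:y+30,x-30:x+30]
  k,l,st,ce=cv2.connectedComponentsWithStats(q)
  for i in range(1,k):
    if st[i,4]>4:
      r=ray(C,*ce[i],.128 if n=="top" else .116)[:2]-O;b=np.array([r@ex,r@ey])-[.01,.085];print(n,st[i],ce[i],"len",np.hypot(*b),"angle",np.arctan2(-b[0],b[1]))
a=cv2.resize(c["color"][185:265,205:305][:,:,::-1],None,fx=4,fy=4);b=cv2.resize(d["color"][125:225,255:355][:,:,::-1],None,fx=4,fy=4)[:320]
cv2.imwrite("pics/c2.png",np.hstack([a,b]))
E
```

```text
time: 3.95
position: [0.4815, 0.2763, 0.2529]
tool_rot: [-3.14, -0.0, 2.314]
wrist_force: [0.1, -0.3, 0.4]
width: 0.0383
time: 4.95
position: [0.5783, -0.0446, 0.2523]
tool_rot: [3.142, -0.0, 1.305]
wrist_force: [0.5, 0.2, -0.6]
width: 0.0557
top [235 236   5   4  16] [237.  237.5] len 0.06449975083474069 angle 0.9945751430827992
side [271 146   5   8  25] [273.04 148.64] len 0.06526620629265167 angle 0.9072933157888626
```

View pics/c2.png

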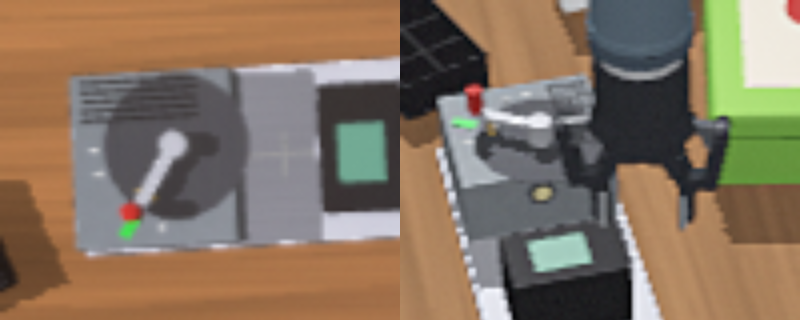

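The lever reads 0.995 rad in the top view and its knob points at the green bar, so it is in the notch. The side view gave 0.91, but I expect that reading to be off because it sees only the knob's near side. Next I'll fix the cell's position from both views.

```bash
python3 - <<'E'
from h import *
np.set_printoptions(precision=4,suppress=True)
for n,q in(("top0",(371.4,205.45)),("side0",(325.0,242.3))):
  c=load(n); print(n,ray(c,*q,.0695))
c=load("top0")
# corners of frosted top edges at z=.064 (crop/12)
f=lambda x,y:ray(c,355+x/12-.5,192+y/12-.5,.064)[:2]
A,B=f(160,112),f(264,138); d=A-B; print("far edge",A,B,np.linalg.norm(d),"cell yaw",np.degrees(np.arctan2(d[1],d[0]))-90)
m=(c["color"].max(2)<70).astype(np.uint8);m[:170]=0;m[255:]=0;m[:,:345]=0;m[:,420:]=0
cs,_=cv2.findContours(m,cv2.RETR_EXTERNAL,cv2.CHAIN_APPROX_NONE);k=max(cs,key=cv2.contourArea)
print("tray",cv2.minAreaRect(k))
s=load("side0"); print("side cell base mid",ray(s,310+565/12-384/12-.5,238+238/12-.5,.006))
E
```

```text
top0 [ 0.5817 -0.1769  0.0695]
side0 [ 0.585  -0.1776  0.0695]
far edge [ 0.5983 -0.1657] [ 0.5901 -0.1953] 0.030788355022848303 cell yaw -15.501673513191847
tray ((382.25445556640625, 211.4445343017578), (46.5694465637207, 57.51955795288086), 12.724355697631836)
side cell base mid [ 0.5811 -0.1888  0.006 ]
```

Both views put the cell at about (0.583, -0.177), yaw about -15.3°, and the jaws are already at -15.2°. I'll move over it and descend.

```bash
python3 -m pendant '[[0.1,-3,0,0,0,0],[0.1,-3.5,0,0,0,0],[0.1,-3.5,0,0,0,0],[0.1,-3.2,0,0,0,0],[0,0,-3,0,0,0],[0,0,-3,0,0,0],[0,0,0,0,0,0]]'; python3 -m pendant '[[0,0,-4,0,0,0],[0,0,-4,0,0,0],[0,0,-4,0,0,0],[0,0,-3,0,0,0],[0,0,0,0,0,0],[0,0,0,0,0,0]]'
python3 - <<'E'
from h import *
c=snap("top","top3");d=snap("side","side3")
a=cv2.resize(c["color"][180:240,340:420][:,:,::-1],None,fx=5,fy=5);b=cv2.resize(d["color"][215:275,285:365][:,:,::-1],None,fx=5,fy=5)[:300]
cv2.imwrite("pics/c3.png",np.hstack([a,b]))
E
```

```text
time: 5.92
position: [0.5805, -0.1742, 0.1902]
tool_rot: [-3.137, -0.0, 1.309]
wrist_force: [-0.6, 0.1, -0.2]
width: 0.0556
time: 6.68
position: [0.5835, -0.1757, 0.0442]
tool_rot: [3.139, 0.0, 1.309]
wrist_force: [0.4, -0.3, -0.1]
width: 0.0555
```

View pics/c3.png

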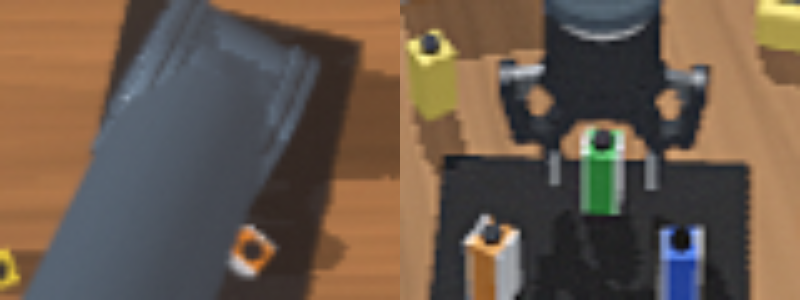

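The side view shows the cell centred between the open jaws, frosted faces towards the pads. I'll grip it and lift.

```bash
python3 -m pendant '[[0,-0.1,-0.1,0,0,0],[0,0,0,0,0,0],[0,0,0,0,0,0],[0,0,0,0,0,0],[0,0,0,0,0,0],[0,0,0,0,0,0],[0,0,0,0,0,0],[0,0,0,0,0,0]]' 1 40; python3 -m pendant '[[0,0,1,0,0,0],[0,0,3,0,0,0],[0,0,4,0,0,0],[0,0,4,0,0,0],[0,0,4,0,0,0],[0,0,0,0,0,0],[0,0,0,0,0,0]]'
python3 - <<'E'
from h import *
np.set_printoptions(precision=4,suppress=True)
p=ctrl.sense()["position"];d=snap("side","side4")
u,v=proj(d,p).astype(int);print(u,v)
cv2.imwrite("pics/c4.png",cv2.resize(d["color"][v-35:v+35,u-40:u+40][:,:,::-1],None,fx=8,fy=8,interpolation=cv2.INTER_NEAREST))
E
```

```text
time: 7.78
position: [0.5825, -0.1766, 0.0421]
tool_rot: [3.141, -0.0, 1.308]
wrist_force: [-1.1, 0.5, 5.5]
width: 0.0236
time: 8.65
position: [0.5815, -0.176, 0.2008]
tool_rot: [-3.141, -0.0, 1.309]
wrist_force: [-0.1, -0.0, -0.7]
width: 0.0239
323 214
```

View pics/c4.png

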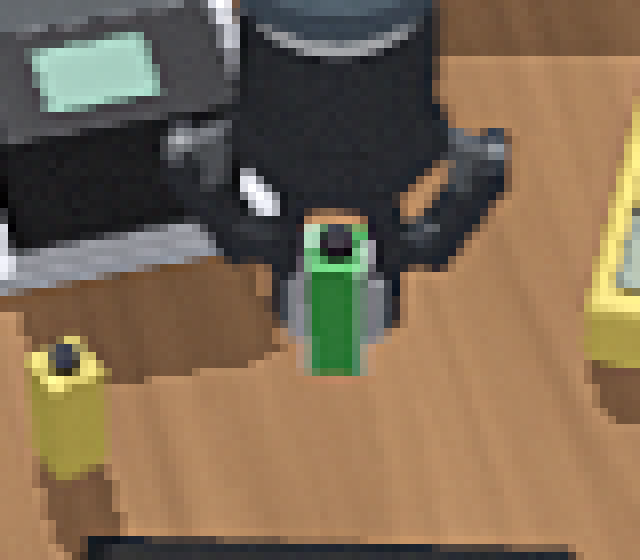

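The cell is held upright at width 23.9 mm, with the pads on the white faces and the green window facing the camera. I'll carry it above the gap and turn it +17.2°.

```bash
python3 -m pendant '[[-0.6,3.5,0,0,0,2.1],[-0.6,4.2,0,0,0,2.1],[-0.6,4.3,0,0,0,2.2],[-0.7,4.5,0,0,0,2.2],[-0.7,4.5,0,0,0,2.2],[-0.6,4.5,0,0,0,2.2],[-0.6,4.2,0,0,0,2.1],[-0.6,3.7,0,0,0,2.1]]'; python3 -m pendant '[[0,0,0,0,0,0],[0,0,0,0,0,0],[0,0,0,0,0,0]]'
python3 - <<'E'
from h import *
np.set_printoptions(precision=4,suppress=True)
s=load("side4");p=np.array([.5815,-.176,.2008]);a=np.radians(-15.1);yv=np.array([-np.sin(a),np.cos(a),0])
print("pred front bottom",proj(s,p-.012*yv-[0,0,.0361]),"pred cap top",proj(s,p+[0,0,.0289]))
c=s["color"][200:230,310:340].astype(int); print("greenness col 324:",[(200+i,c[i,14].tolist()) for i in range(0,30,1)][2:28])
E
```

```text
time: 9.7
position: [0.5307, 0.1592, 0.1999]
tool_rot: [-3.139, 0.001, 1.611]
wrist_force: [0.8, 0.2, -0.1]
width: 0.0241
time: 10.07
position: [0.5321, 0.1559, 0.2009]
tool_rot: [-3.141, 0.001, 1.606]
wrist_force: [-0.7, 0.7, -0.5]
width: 0.0237
pred front bottom [323.6498 225.2801] pred cap top [323.8054 208.0891]
greenness col 324: [(202, [42, 44, 50]), (203, [37, 40, 48]), (204, [39, 37, 44]), (205, [135, 103, 76]), (206, [206, 153, 106]), (207, [67, 71, 86]), (208, [67, 64, 73]), (209, [73, 68, 77]), (210, [24, 12, 26]), (211, [34, 66, 39]), (212, [123, 228, 142]), (213, [37, 108, 44]), (214, [43, 116, 53]), (215, [46, 119, 55]), (216, [45, 118, 54]), (217, [45, 119, 53]), (218, [44, 117, 53]), (219, [44, 118, 52]), (220, [47, 119, 56]), (221, [43, 118, 53]), (222, [44, 118, 53]), (223, [44, 119, 55]), (224, [38, 118, 52]), (225, [80, 121, 62]), (226, [191, 134, 100]), (227, [177, 132, 95])]
```

The cell's bottom edge is seen at row 225.3 and predicted at 225.28, so there was no slip in the grip. I'll lower it into the gap, then average the readings.

```bash
python3 -m pendant '[[-0.1,0.2,-2,0,0,0],[0,0,-2.5,0,0,0],[0,0,-2.5,0,0,0],[0,0,-2,0,0,0],[0,0,-2,0,0,0],[0,0,-1.3,0,0,0],[0,0,-0.5,0,0,0],[0,0,0,0,0,0]]';  python3 -m pendant '[[0,0,0,0,0,0],[0,0,0,0,0,0],[0,0,0,0,0,0],[0,0,0,0,0,0]]'
cat > chk.py <<'E'
import sys
from h import *
np.set_printoptions(precision=4,suppress=True)
P=[];tag=sys.argv[1]
for i in range(6):
    d=ctrl.camera("side"); s=ctrl.sense(); P.append(np.r_[s["position"],s["tool_rot"]])
print(np.array(P)); m=np.median(P,0); print("median",m,s["wrist_force"],s["width"],s["time"])
d=snap("side",tag);t=snap("top",tag+"t")
print("target tcp",.531,.1584,.0721,"yaw",1.6075)
u,v=proj(d,[.531,.1584,.062]).astype(int);print(u,v)
a=cv2.resize(d["color"][v-32:v+32,u-32:u+32][:,:,::-1],None,fx=8,fy=8,interpolation=cv2.INTER_NEAREST)
cv2.imwrite(f"pics/{tag}z.png",a)
p=m[:3];e=m[5]-np.pi/2;xv=np.array([np.cos(e),np.sin(e),0]);yv=np.array([-xv[1],xv[0],0])
print("pred cap top in crop",(proj(d,p+[0,0,.0289])-[u-32,v-32]+.5)*8,"top front edge ends",[(proj(d,p-.012*yv+k*.012*xv+[0,0,.0219])-[u-32,v-32]+.5)*8 for k in(-1,1)])
E
python3 chk.py g1
```

```text
time: 11.08
position: [0.5312, 0.1594, 0.0734]
tool_rot: [3.141, 0.0, 1.608]
wrist_force: [-0.3, 0.2, -1.3]
width: 0.0236
time: 11.58
position: [0.5311, 0.1597, 0.0734]
tool_rot: [3.141, -0.0, 1.609]
wrist_force: [-0.2, 0.2, 0.2]
width: 0.0235
[[ 0.5311  0.1597  0.0734  3.1415 -0.      1.6088]
 [ 0.5311  0.1597  0.0733  3.1415 -0.      1.6087]
 [ 0.531   0.1596  0.0733 -3.1416  0.      1.6087]
 [ 0.5311  0.1596  0.0733  3.1416 -0.      1.6087]
 [ 0.531   0.1596  0.0733 -3.1415  0.0001  1.6087]
 [ 0.531   0.1596  0.0733 -3.1416  0.      1.6087]]
median [0.5311 0.1596 0.0733 0.     0.     1.6087] [-0.2095  0.1373 -0.7648] 0.023648109009550635 11.875
target tcp 0.531 0.1584 0.0721 yaw 1.6075
291 178
pred cap top in crop [257.4678 199.5926] top front edge ends [array([238.0106, 232.3561]), array([289.2146, 223.4039])]
```

View pics/g1z.png

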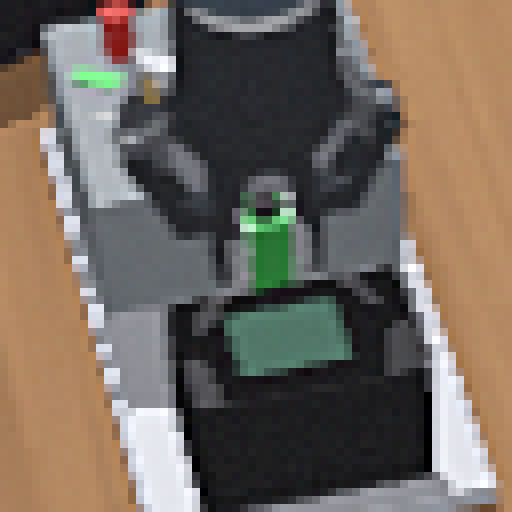

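In this view the cell is in the gap with its window square to the detector. The cap is at crop (263,205), close to the prediction. As a cross-check, I'll take the bench origin from the detector's top corners in this same side view.

```bash
python3 - <<'E'
from h import *
np.set_printoptions(precision=4,suppress=True)
d=load("g1");t=load("top2");a=np.radians(2.1);R=np.array([[np.cos(a),-np.sin(a)],[np.sin(a),np.cos(a)]])
for q,b in(((193,408),(-.055,-.108)),((430,378),(.055,-.108)),((172,308),(-.055,-.036)),((393,268),(.055,-.036))):
  w=ray(d,259+q[0]/8-.5,146+q[1]/8-.5,.082)[:2]; print("side",w,"-> origin",w-R@b)
w=ray(d,259+264/8-.5,146+205/8-.5,.0733+.0255);print("side cap centre",w)
# top: detector top (dark) rect at z=.082 , crop c2 from arm-clear picture
m=(t["color"].max(2)<75).astype(np.uint8);q=np.zeros_like(m);q[200:245,280:310]=m[200:245,280:310]
cs,_=cv2.findContours(q,cv2.RETR_EXTERNAL,cv2.CHAIN_APPROX_NONE);k=max(cs,key=cv2.contourArea)
r=cv2.minAreaRect(np.array([ray(t,*x[0].astype(float),.082)[:2] for x in k],np.float32)*1000);print("top det",r,"-> origin",np.array(r[0])/1000-R@[0,-.072])
E
```

```text
side [0.4823 0.0517] -> origin [0.5333 0.1617]
side [0.5886 0.0476] -> origin [0.5297 0.1535]
side [0.4834 0.1178] -> origin [0.5371 0.1558]
side [0.5866 0.1222] -> origin [0.5303 0.1562]
side cap centre [0.5338 0.1591 0.0988]
top det ((532.6863403320312, 85.99775695800781), (106.66864776611328, 70.55826568603516), 2.0992634296417236) -> origin [0.53   0.1579]
```

The top view's detector rectangle gives origin (0.530, 0.158) and yaw 2.1°, which matches the earlier fit. The side view is noisier but agrees within about 2 mm. I'll make one small correction.

```bash
python3 -m pendant '[[-0.03,-0.12,-0.12,0,0,0],[0,0,0,0,0,0],[0,0,0,0,0,0],[0,0,0,0,0,0],[0,0,0,0,0,0],[0,0,0,0,0,0],[0,0,0,0,0,0],[0,0,0,0,0,0]]'; python3 chk.py g2 | tail -5
```

```text
time: 12.98
position: [0.5308, 0.1585, 0.0721]
tool_rot: [3.142, -0.0, 1.609]
wrist_force: [-0.6, -0.5, -1.0]
width: 0.0238
 [ 0.5308  0.1585  0.0721  3.1416  0.      1.6087]]
median [0.5308 0.1584 0.0721 0.     0.     1.6087] [ 0.4925 -0.7705 -1.242 ] 0.0237632045810022 13.275
target tcp 0.531 0.1584 0.0721 yaw 1.6075
291 178
pred cap top in crop [257.4046 203.3676] top front edge ends [array([237.9483, 236.1423]), array([289.1523, 227.181 ])]
```

```bash
python3 - <<'E'
from h import *
a=load("top0")["color"].astype(int);b=load("g2t")["color"].astype(int)
for n,(y0,y1,x0,x1) in dict(blue=(188,204,388,408),amber=(220,240,380,400),meter=(125,170,290,350),jar=(150,175,375,400),board=(258,292,432,475),driver=(158,220,436,458)).items(): print(n,np.abs(a-b)[y0:y1,x0:x1].max(2).mean().round(1))
h=cv2.cvtColor(load("g2")["color"],cv2.COLOR_RGB2HSV);m=((h[...,0]<=5)|(h[...,0]>175))&(h[...,1]>120)&(h[...,2]>60);m[:130]=0;m[170:]=0;m[:,:255]=0;m[:,300:]=0
print("knob side px",np.argwhere(m).mean(0)[::-1],"after throw was 273.0,148.6")
E
```

```text
blue 1.5
amber 11.2
meter 2.0
jar 2.0
board 30.5
driver 1.9
knob side px [272.95833333 148.75      ] after throw was 273.0,148.6
```

The TCP is on target and the lever hasn't moved. The differences at amber and board are probably the arm's shadow, so I'll compare their positions in the side view before handing in.

```bash
python3 - <<'E'
from h import *
a=load("side0")["color"];b=load("g2")["color"]
for n,lo,hi,(y0,y1,x0,x1) in(("amber",8,18,(256,280,296,312)),("board",60,90,(325,365,242,286))):
  for c in(a,b):
    h=cv2.cvtColor(c,cv2.COLOR_RGB2HSV)[y0:y1,x0:x1];m=(h[...,0]>=lo)&(h[...,0]<=hi)&(h[...,1]>90);print(n,m.sum(),np.argwhere(m).mean(0)[::-1]+[x0,y0])
  print("diff",np.abs(a.astype(int)-b)[y0:y1,x0:x1].max(2).mean())
ctrl.finish_job()
print(ctrl.sense()["width"])
E
```

```text
amber 80 [301.625  267.8375]
amber 84 [301.6547619  267.48809524]
diff 13.25
board 556 [263.23920863 344.3381295 ]
board 545 [263.23669725 343.95229358]
diff 39.47556818181818
the job is handed in; nothing more can be done
the job is handed in; nothing more can be done
```

The red-knobbed lever is in the green notch and the green cell is held upright in the light path. I handed the job in at about 13.3 s, with the arm still holding the cell.

**What I did:** I caged the knob loosely between the fingers and swept it into the notch. Then I gripped the green cell at 40 N by its two frosted faces, turned it square to the bench and lowered it into the gap.

**Last checks:**
- **Lever:** the top view after the throw put it at 0.995 rad, beside the green bar. The side view gave 0.91 rad, which I put down to seeing only the knob's near side. The knob had not moved since, to within 0.2 px.
- **Cell position:** the tool is within 0.3 mm and 0.1° of the target I worked out. The bench measurements behind that target agree to about 1 mm from above. The side view is noisier, roughly 2 mm off in x.
- **Grip:** the opening is 23.8 mm, and the cell had not slipped after lifting. The wrist force of about 1.5 N gives no sign of contact with anything else.
- **Other objects:** blue cell, multimeter, jar and screwdriver look unchanged. The amber cell and board differed in brightness, which I take to be the arm's shadow, since both stayed within 0.4 px. I didn't compare the organiser or the look-alikes.

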